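# Close the parts canister and fold its three clips over the lid

## Task

Lower the loose round lid gently and squarely onto the grey parts canister, and then fold its three hinged clips over the lid's rim one after another, pressing each fully home against its stop. The clips are stiff but delicate, so never force the canister or its clips with more than 20 N, and leave the tools and parts lying round about where they are.

Things in the scene. Friction and masses are not known exactly. Their poses are not given: they have to be found in the camera images.
- can: Round grey canister, open at the top, standing fast on the desk. Origin: centre of its underside, z up. Outside radius 50 mm (rubber foot 58 mm), wall 4 mm, rim 75 mm above the origin; two bushings lie inside, far below the rim. Three steel clips are hinged outside it, at 0 (clip_a), 120 (clip_b) and 240 degrees (clip_c), counter-clockwise from above, from its own x axis.
- can_pins (a point): Point on the canister's axis 52 mm above its underside, level with the clips' hinge pins (axes as the canister's). Each pin is level and tangential, 66 mm from the axis give or take 5 mm: the brackets were set by hand, each differently, which is not measured. Brackets reach 70 mm (+-5) from the axis and 7 mm above the pins. The clips hold themselves open, clear of the mouth.
- lid: Loose round aluminium lid, 0.25 kg, lying on papers. Origin: centre of its underside, z up. Plug: radius 44 mm, 8 mm deep, bevelled to 39.5 mm at the bottom, 2 mm clear all round in the mouth; flange: radius 54 mm, 8 to 13 mm above the origin; black knob: 28 mm across, 17 to 47 mm above the origin. Seated, the flange rests on the rim, origin 67 mm above the canister's.
- clip_a (a joint): Angle of the clip at 0 degrees. 0 = wide open, leaning outward 0.75 rad from upright (free edge then about 104 (+-5) mm from the axis, 93 mm above the desk); grows as it folds up and inward; 0.75 = home: leg upright, bar over the lid's flange. At home its free edge is 55.5 mm above the pin, outermost 3.5 mm outside it. All clips are alike.
- clip_b (a joint): Angle of the clip at 120 degrees, as clip_a. A clip is an inverted L of 4 mm steel, 18 mm wide: a leg of 52 mm from the pin to a rolled free edge 7 mm thick, and 33 mm from the pin a bar, 24 mm long, pointing to the axis when home. A nose under its end rides onto the seated lid over the last 0.1 rad and draws the sprung pin up about 1.3 mm, clamping the lid.
- clip_c (a joint): Angle of the clip at 240 degrees, as clip_a. A clip's hinge is stiff: it stays where it is left. Folding it takes 3 to 6 N at the free edge, rising to 6 to 12 N as the nose rides onto the lid; then, at 0.75 rad, it meets a rigid stop. It is home only in the last 1.4 mm of the free edge's travel (above 0.725 rad). More than 20 N is too much.
- screwdriver_blue: Bystander: screwdriver with blue handle, 23x201x20 mm, lying; origin at the centre of the underside.
- steel_block: Bystander: ground steel block, 30x50x25 mm; origin at the centre of the underside.
- housing_1: Bystander: moulded grey housing, 42x62x24 mm; origin at the centre of the underside.
- hex_nut_1: Bystander: large hexagon nut, 22x24x12 mm; origin at the centre of the underside.

How it is judged:
On the way, in this order (a step that is already met when the one before it is completed fails the run):
1. the lid sits squarely in the canister's mouth, its flange on the rim, and no clip is home yet (horizontal distance between lid and can below 0.004 m and z of lid in the frame of can between 0.0645 and 0.0695 m and angle between lid's own z axis and vertical below 0.04 rad and value of joint each of clip_a, clip_b, clip_c below 0.6 rad), for 0.2 s.
2. one clip is home (value of joint any of clip_a, clip_b, clip_c above 0.725 rad), for 0.2 s.
3. two clips are home ((value of joint each of clip_a, clip_b above 0.725 rad or value of joint each of clip_a, clip_c above 0.725 rad or value of joint each of clip_b, clip_c above 0.725 rad)), for 0.2 s.
At the end, for the whole second after the job is handed in: The lid lies in the canister's mouth, within 4 mm of its axis, 64.5 to 69.5 mm above the canister's origin, tilted less than 0.04 rad and at rest, and all three clips are home over its rim (each above 0.725 rad) (horizontal distance between lid and can below 0.004 m and z of lid in the frame of can between 0.0645 and 0.0695 m and angle between lid's own z axis and vertical below 0.04 rad and value of joint each of clip_a, clip_b, clip_c above 0.725 rad and linear speed of lid below 0.02 m/s); the robot touches nothing.
It fails at once if the robot presses on the canister or one of its clips with more than 20 N (contact force between any of the fingers, the arm and can above 20 N).
It fails at once if the lid is jammed onto the canister or its clips with more than 60 N (contact force between lid and can above 60 N).
It fails at once if one of the tools or parts lying about is moved by more than 3 cm (distance of any of screwdriver_blue, steel_block, housing_1, hex_nut_1 from where it was at the start of the episode above 0.03 m).
It also fails if it takes over 72 s, if anything falls off the work surface, if the arm or the gripper's body presses on something with over 40 N, if the wrist force passes 120 N, or if a joint passes its speed limit or range.

## Robot

A 7-joint arm with a two-finger parallel gripper is mounted at the origin on a cart in front of the work surface, level with it; the furniture and walls round the work are solid. World frame = base frame: x ahead of the robot, y to its left, z up, the work surface at z = 0. Lengths are in m, angles in rad, forces in N, time in s.
With the tool pointing down it reaches from about 0.35 to 0.9 m from the base axis. Payload 8.1 kg.
Tool frame: the origin (TCP) lies where the fingers leave the gripper's body, on its centre line; the fingertips stand 73 mm ahead of it and the grasp point (between the pads) lies 54 mm ahead of it; z points along the fingers, y is the line along which they close (so a half turn about z gives the same grasp; the last joint's range is limited). The gripper opens to 85 mm and grips with 20 to 120 N. Pads are 22 mm wide; open, the fingers measure 114 mm over their backs; the gripper's body (76 mm by 85 mm) begins 54 mm behind the grasp point. The pads swing forward as they close: fully open they stand 13 mm farther back than shut.
Start: joints at [-1.322, 0.434, 0.025, 1.573, -0.012, 1.134, -0.075], TCP at [0.215, 0.587, 0.304] pointing down, gripper open.
Joint ranges: [-2.62, 2.62], [-0.44, 2.09], [-1.27, 1.32], [0.08, 2.57], [-1.32, 4.46], [0.12, 2], [-2.74, 2.74]. Speed limits (rad/s): [2.22, 2.22, 3.01, 3.01, 3.14, 3.14, 3.14].

## Interface

Orientations are given as a unit quaternion [w, x, y, z].
In Python, from rig import * gives the robot as it stands.
- The arm moves only by the tool arm_command, never from a script. Its argument "deltas" is a list of rows, each an object with "offset": the shift along the tool's x, y, z in fractions of the full range, 1 being 0.6 m, a list of three; "yaw": the turn about the tool's z in normalised numbers (1 is 120 degrees); "claw": the closure, from 0 (fully open) to 1 (shut). In form: [{"offset": [tx, ty, tz], "yaw": yaw, "claw": claw}, ...]. A call has 1 to 20 rows; each row is the pose to reach, as a shift and turn from the pose commanded when the call began, along the tool's axes at that moment; what a row does not reach only later rows make up. A row lasts 1/12 s, in which the tool goes at most 41.7 mm and 7.16 degrees, less where a joint would pass 70% of its speed; a pose out of reach is approached as far as the arm can. A shift or turn number past 1, either way, is cut back to 1. A call with a gripper value outside its range is refused whole. The fingers move at their own pace and stop on an object; "force" is the grip in N (left out, the last holds). Time passes only in rows, so rows that repeat a pose let the fingers close. It gives the time, the measured TCP pose, the force, the opening and the grip force at its end, in the units of the state.
- sense(): the state, without advancing time (a new reading comes with each control period).
- grab_frame(name): name is "scene" or "top" or "wrist"; returns (picture, depth): 400x640x3 uint8, blue, green, red; 400x640 float32, m along the optical axis (not along the pixel's ray), 0 where there is no reading.
- camera_model(name): a dict with "fx", "fy", "cx", "cy" (pixels), "dist" ([k1, k2, p1, p2, k3] as OpenCV has them; the pictures are not rectified), "position" and "rotation" of the camera in the world; the wrist camera has in their place "T_tool_cam" (4x4, takes a point from camera to tool coordinates, whose origin is the TCP and whose axes are the flange's). Camera axes: x right, y down, z forward; pixel columns grow to the right and rows downward; lengths in m; the calibration is good to about 2 mm. A picture is of the moment at which its call begins: read the wrist's pose just before it. camera_model takes no time and is no camera call.
- finish_job(): hands the job in; it is judged then, once.
Trained networks look in the newest picture that a camera, given by its name, has taken for a name from the list of things; names that differ only in an ending like _2 or _b are one class to them, and where a whole thing is asked for, a point or a joint stands for the part that bears it (a point fixed in the world has none). Each returns a list of dicts, best first, with "conf" (0 to 1); they miss things now and then, are a little off and sometimes report something else, mostly with a low value. They report only what shows in the picture. A call takes as long as a camera call.
- regions_of(thing, camera): "pixels" (400x640 bool, what is visible of it) and "xy" ([column, row] in pixels, amid what is visible of it).
- mark_of(thing, camera): "xy" ([column, row] in pixels: a listed point, or the origin of a listed thing).
The state is a dict: "clock": time; "q": joint angles; "qd": joint speeds; "joint_efforts": joint torques, N m; "tool_pos": TCP position; "eef_rot": TCP orientation; "ft_force": force on the tool from outside, world axes, zero at the start; "wrist_torque": the same for the moment, N m; "opening": finger opening in m; "grasp_force": force on a finger pad.
Only numpy, scipy, OpenCV 4.12 (cv2) and the standard library are available. Lean on these libraries where they do the work, as an engineer would, in place of code of your own. Each camera call takes 0.05 s, during which the arm holds its last target. There are 200 camera calls.

## Working session

There is one attempt and no reset: what is moved stays moved. The work goes in short steps, Python scripts to look and compute and a tool call to move; the robot and the scene stay as the last step left them, time stands still between calls to the robot, and variables do not carry over. Pictures are saved under pics/ and viewed, at most 10 in all, crops included, and the job is handed in when it is done.

Besides the shell and the picture viewer there is one more tool, called as name(argument=value, ...), one argument or row to a line, values as JSON. arm_command: Moves the arm, as the interface text tells. Its arguments: {"type":"object","properties":{"deltas":{"type":"array"},"force":{"type":"number"}},"required":["deltas"]}

```bash
ls; mkdir -p pics
cat > h.py <<'E'
from rig import *
import numpy as np, cv2
from scipy.spatial.transform import Rotation as R
def Rq(q): return R.from_quat([q[1],q[2],q[3],q[0]]).as_matrix()
def cam(name,s=None):
    m=camera_model(name); K=np.array([[m['fx'],0,m['cx']],[0,m['fy'],m['cy']],[0,0,1.]]);d=np.array(m['dist'],float)
    if name=='wrist':
        s=s or sense(); T=np.eye(4);T[:3,:3]=Rq(s['eef_rot']);T[:3,3]=s['tool_pos'];T=T@np.array(m['T_tool_cam'])
        return K,d,T[:3,:3],T[:3,3]
    r=np.array(m['rotation'],float)
    if r.size==4:r=Rq(r)
    return K,d,r,np.array(m['position'],float)
def rays(c,uv):
    K,d,r,p=c; u=cv2.undistortPoints(np.array(uv,float).reshape(-1,1,2),K,d).reshape(-1,2)
    return np.c_[u,np.ones(len(u))]@r.T
def atz(c,uv,z):
    v=rays(c,uv); return c[3]+v*((z-c[3][2])/v[:,2])[:,None]
def cloud(c,depth,mask):
    v,u=np.where(mask&(depth>0)); return c[3]+rays(c,np.c_[u,v])*depth[v,u][:,None]
def proj(c,P):
    K,d,r,p=c; return cv2.projectPoints((np.array(P,float).reshape(-1,3)-p)@r,np.zeros(3),np.zeros(3),K,d)[0].reshape(-1,2)
def tri(obs):
    A=np.zeros((3,3));b=np.zeros(3)
    for c,uv in obs:
        v=rays(c,[uv])[0];v/=np.linalg.norm(v);M=np.eye(3)-np.outer(v,v);A+=M;b+=M@c[3]
    return np.linalg.solve(A,b)
E
python3 - <<'E'
from h import *
np.set_printoptions(precision=4,suppress=True)
s=sense();print({k:np.round(v,4) for k,v in s.items()})
print(camera_model('wrist')['T_tool_cam'])
fr={}
for n in('scene','top'):
    c=cam(n);print(n,c[3],c[2].tolist());im,dp=grab_frame(n);cv2.imwrite(f'pics/{n}0.png',im);fr[n]=(c,im,dp)
    for t in('can','can_pins','lid','clip_a','screwdriver_blue','steel_block','housing_1','hex_nut_1'):
        if t not in('can_pins',):
            for o in regions_of(t,n)[:4]:
                P=cloud(c,dp,o['pixels']);print(n,t,round(o['conf'],2),o['xy'],o['pixels'].sum(),np.median(P,0) if len(P) else'',np.percentile(P,2,0),np.percentile(P,98,0))
        if t in('can','can_pins','lid'):
            for o in mark_of(t,n)[:2]:print('  mark',n,t,o['conf'],o['xy'])
print(sense()['clock'])
E
```

```text
pics
{'clock': np.float64(0.0), 'q': array([-1.3216,  0.4352,  0.0249,  1.5741, -0.0116,  1.134 , -0.0751]), 'qd': array([ 0.0001,  0.0004, -0.0013, -0.0013,  0.0013, -0.0003, -0.0001]), 'joint_efforts': array([  0.0004, -67.0481,   1.0254, -31.6201,   0.0156,   0.0126,
        -0.    ]), 'tool_pos': array([0.2153, 0.5864, 0.3031]), 'eef_rot': array([-0.0001,  0.175 ,  0.9846, -0.0008]), 'ft_force': array([-0.8698, -0.0676,  0.6276]), 'wrist_torque': array([ 0.0003, -0.0504, -0.003 ]), 'grasp_force': np.float64(0.0), 'opening': np.float64(0.0851)}
[[ 0.0001 -0.9654 -0.2608  0.0668]
 [ 1.      0.0002 -0.0003  0.0003]
 [ 0.0003 -0.2608  0.9654 -0.0702]
 [ 0.      0.      0.      1.    ]]
scene [ 0.1489 -0.6218  0.7333] [[0.8659475052351444, -0.334514909138137, 0.3717992653856829], [-0.5000933029869408, -0.5887279712397031, 0.6350638268612023], [0.006450308879532407, -0.7358662592103862, -0.677096183766436]]
scene can 0.87 [261.4, 161.2] 2179 [0.4829 0.2027 0.0501] [0.4095 0.1743 0.0004] [0.5582 0.3193 0.0946]
  mark scene can 0.89 [261.2, 175.8]
  mark scene can_pins 0.94 [263.9, 154.9
[... 1748 characters left out ...]
]
top screwdriver_blue 0.45 [400.6, 247.3] 37 [ 0.3638 -0.1833  0.0114] [ 0.3559 -0.19    0.0071] [ 0.3717 -0.176   0.0147]
top screwdriver_blue 0.25 [240.3, 199.3] 2095 [0.4819 0.2265 0.0283] [ 0.4061  0.1743 -0.0011] [0.5452 0.3183 0.0948]
top steel_block 0.6 [432.9, 190.5] 1336 [ 0.5077 -0.2715  0.0195] [ 0.4605 -0.3226  0.0079] [ 0.5594 -0.225   0.0545]
top steel_block 0.56 [279.3, 240.6] 228 [0.3749 0.1208 0.0239] [ 0.3508  0.105  -0.0001] [0.3984 0.1399 0.0285]
top housing_1 0.69 [289.4, 145.2] 398 [0.6274 0.1007 0.0226] [ 0.6055  0.0723 -0.0012] [0.652  0.1299 0.0268]
top hex_nut_1 0.64 [399.3, 243.9] 59 [ 0.3634 -0.1812  0.011 ] [ 0.3533 -0.1917  0.0045] [ 0.3717 -0.1715  0.0149]
1.1
```

Run:
```python
from h import *
a=cv2.imread('pics/top0.png');b=cv2.imread('pics/scene0.png')
A=cv2.resize(a[110:270,180:480],None,fx=2.6,fy=2.6,interpolation=cv2.INTER_CUBIC)[:, :780]
B=np.hstack([cv2.resize(b[90:240,180:350],(400,353),interpolation=cv2.INTER_CUBIC)])
cv2.imwrite('pics/a.png',A);
cv2.imwrite('pics/b.png',cv2.resize(b,(640,400)))
np.set_printoptions(precision=4,suppress=True)
c=cam('top');im,dp=grab_frame('top')
m=np.zeros((400,640),bool);m[100:300,150:330]=1
P=cloud(c,dp,m);
# rim points
D=np.hypot(P[:,0]-.483,P[:,1]-.228)
r=P[(P[:,2]>.071)&(P[:,2]<.079)&(D<.065)];
def fit(p):
    for _ in range(4):
        s=np.linalg.lstsq(np.c_[2*p,np.ones(len(p))],(p**2).sum(1),rcond=None)[0];rr=np.sqrt(s[2]+s[0]**2+s[1]**2);e=abs(np.hypot(*(p-s[:2]).T)-rr);p=p[e<max(.002,2*e.std())]
    return s[:2],rr,len(p)
print('rim',len(r),fit(r[:,:2]))
h=P[(P[:,2]>.080)&(P[:,2]<.12)]
ct=fit(r[:,:2])[0]
ang=np.degrees(np.arctan2(h[:,1]-ct[1],h[:,0]-ct[0]));rad=np.hypot(h[:,0]-ct[0],h[:,1]-ct[1])
print(np.histogram(ang,bins=36,range=(-180,180))[0])
for i in np.argsort(ang)[::6]:print(ang[i].round(),rad[i].round(4),h[i,2].round(4),end='; ')
m=np.zeros((400,640),bool);m[140:240,370:500]=1
P=cloud(c,dp,m);k=P[(P[:,2]>.045)];print('knob',k[:,:2].mean(0),np.median(k[:,2]),(k.max(0)+k.min(0))/2,len(k))
f=P[(P[:,2]>.015)&(P[:,2]<.026)&(np.hypot(P[:,0]-.507,P[:,1]+.273)<.06)];print('fl',(f.max(0)+f.min(0))/2,np.median(f[:,2]),fit(f[np.hypot(f[:,0]-.507,f[:,1]+.273)>.05][:,:2]))
A_=np.linalg.lstsq(np.c_[f[:,:2]-f[:,:2].mean(0),np.ones(len(f))],f[:,2],rcond=None)[0];print('tilt',A_)
```

```text
rim 192 (array([0.4784, 0.2294]), np.float64(0.047890111397567305), 180)
[  0  33  72   0   0   0   0   0 113 183 190 216 104  46 272 166  75   0
   0   0   0   0   0   0   0  30  76   0   0   0   0   0   0   0   0   0]
-165.0 0.0596 0.0886; -163.0 0.0653 0.0942; -162.0 0.0835 0.0866; -162.0 0.0812 0.0881; -161.0 0.0892 0.0941; -160.0 0.082 0.0867; -159.0 0.072 0.0895; -159.0 0.0902 0.1005; -158.0 0.078 0.0823; -157.0 0.0651 0.0895; -156.0 0.092 0.1007; -156.0 0.0897 0.0982; -155.0 0.0662 0.0906; -154.0 0.0883 0.0938; -153.0 0.0671 0.0883; -152.0 0.0789 0.083; -152.0 0.0598 0.0932; -151.0 0.0659 0.087; -96.0 0.1956 0.0803; -96.0 0.2103 0.083; -95.0 0.2002 0.0814; -95.0 0.2101 0.0802; -95.0 0.1951 0.084; -95.0 0.2049 0.0809; -94.0 0.2247 0.0818; -94.0 0.2121 0.0829; -93.0 0.1971 0.0807; -93.0 0.2169 0.0843; -93.0 0.1945 0.0804; -92.0 0.2168 0.0807; -92.0 0.2018 0.0809; -92.0 0.2216 0.0822; -91.0 0.1968 0.0825; -91.0 0.2141 0.0809; -91.0 0.2265 0.0824; -90.0 0.2091 0.0825; -90.0 0.2165 0.0805; -90.0 0.1967 0.0804; -89.0 0.2288 0.0843; -89.0 0.2091 0.0821; -89.0 0.2016 0.0809; -88.0 0.2
[... 4099 characters left out ...]
859; -17.0 0.2429 0.093; -17.0 0.2475 0.1112; -17.0 0.241 0.1055; -16.0 0.2416 0.11; -16.0 0.2487 0.1107; -15.0 0.2405 0.1014; 76.0 0.0734 0.0874; 77.0 0.0695 0.0905; 78.0 0.096 0.0953; 79.0 0.0662 0.0914; 79.0 0.0864 0.0821; 80.0 0.0904 0.0855; 81.0 0.0658 0.0912; 81.0 0.0709 0.0903; 82.0 0.0802 0.0834; 83.0 0.1001 0.0931; 84.0 0.0695 0.0941; 84.0 0.0971 0.0935; 85.0 0.092 0.0843; 86.0 0.0732 0.0885; 86.0 0.0892 0.0844; 87.0 0.0629 0.089; 88.0 0.0871 0.0823; 89.0 0.0765 0.0842; knob [ 0.5084 -0.2742] 0.05316270524604716 [ 0.5092 -0.2747  0.0526] 98
fl [ 0.5092 -0.2752  0.0204] 0.01935601495386774 (array([ 0.5076, -0.2739]), np.float64(0.0519773803723722), 152)
tilt [-0.0011 -0.0005  0.0194]
```

View pics/a.png

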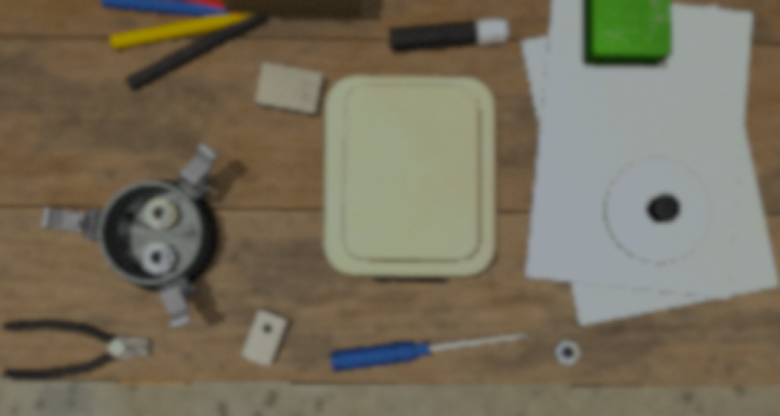

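View pics/b.png

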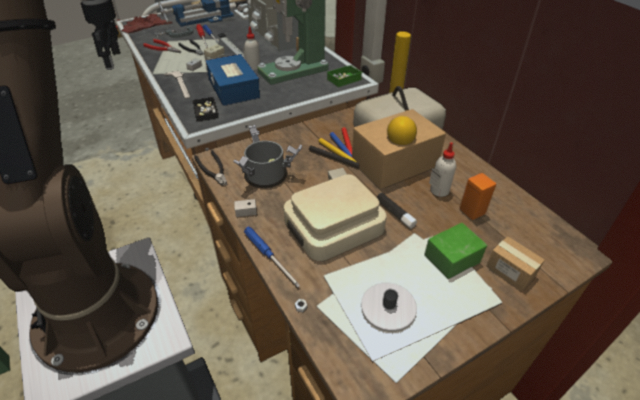

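The top view shows the canister at (158,232) in the crop. Its clips point left (+y), up-right and down. The lid is on the papers, with its knob at (663,208), and a tall box stands between the two. Next I'll look from the wrist over the canister.

The manual's scale: shifts go in shares of 0.6 m and turns go in shares of 120 degrees. Converting my numbers, -315 mm is -0.525, -305 mm is -0.5083.

arm_command(
  deltas=[
    {"offset": [-0.0167,-0.0117,0],"yaw": 0,"claw": 0},
    {"offset": [-0.0667,-0.0433,0],"yaw": 0,"claw": 0},
    {"offset": [-0.125,-0.0817,0],"yaw": 0,"claw": 0},
    {"offset": [-0.1833,-0.12,0],"yaw": 0,"claw": 0},
    {"offset": [-0.2417,-0.1583,0],"yaw": 0,"claw": 0},
    {"offset": [-0.3,-0.1967,0],"yaw": 0,"claw": 0},
    {"offset": [-0.3583,-0.235,0],"yaw": 0,"claw": 0},
    {"offset": [-0.4167,-0.275,0],"yaw": 0,"claw": 0},
    {"offset": [-0.4667,-0.3133,0],"yaw": 0,"claw": 0},
    {"offset": [-0.5083,-0.3333,0],"yaw": 0,"claw": 0},
    {"offset": [-0.525,-0.3417,0],"yaw": 0,"claw": 0},
    {"offset": [-0.525,-0.3417,0],"yaw": 0,"claw": 0},
    {"offset": [-0.525,-0.3417,0],"yaw": 0,"claw": 0},
  ],
)

```text
clock: 2.23
tool_pos: [0.4404, 0.2854, 0.304]
eef_rot: [-0.0, 0.176, 0.984, 0.0]
ft_force: [-1.2, 1.3, 0.1]
opening: 0.0856
grasp_force: 0.0
```

```bash
cat > look.py <<'E'
from h import *
import sys,pickle
n=sys.argv[1];s=sense();im,dp=grab_frame('wrist');cv2.imwrite(f'pics/w{n}.png',im)
d={'s':s,'im':im,'dp':dp}
for t in sys.argv[2:]:
    try:d[t]=mark_of(t,'wrist');print(t,[(round(o['conf'],2),o['xy']) for o in d[t][:3]])
    except Exception as e:print(e)
    d['r_'+t]=regions_of(t,'wrist')
pickle.dump(d,open(f'w{n}.pkl','wb'));print(s['tool_pos'],s['eef_rot'],sense()['clock'],(dp>0).mean())
E
python3 look.py 1 can can_pins clip_a
```

```text
can [(0.79, [291.9, 217.2])]
can_pins [(0.87, [293.0, 231.2])]
it knows: can, can_pins, hex_nut, housing, lid, screwdriver_blue, steel_block
[0.44037963 0.2853638  0.30395519] [-1.27027328e-04  1.75708363e-01  9.84442239e-01  1.82769287e-04] 2.5333 0.9959453125
```

Scaled: -90 mm is -0.15, -85 mm is -0.1417.

arm_command(
  deltas=[
    {"offset": [-0.025,-0.0167,0],"yaw": 0,"claw": 0},
    {"offset": [-0.0667,-0.0417,0],"yaw": 0,"claw": 0},
    {"offset": [-0.1167,-0.075,0],"yaw": 0,"claw": 0},
    {"offset": [-0.1417,-0.0967,0],"yaw": 0,"claw": 0},
    {"offset": [-0.15,-0.1,0],"yaw": 0,"claw": 0},
    {"offset": [-0.15,-0.1,0],"yaw": 0,"claw": 0},
    {"offset": [-0.15,-0.1,0],"yaw": 0,"claw": 0},
  ],
)

```text
clock: 3.12
tool_pos: [0.5037, 0.1995, 0.3038]
eef_rot: [-0.0, 0.175, 0.985, 0.0]
ft_force: [-0.3, 0.0, -0.1]
opening: 0.0853
grasp_force: 0.0
```

```bash
python3 look.py 2 can can_pins clip_a
```

```text
can [(0.75, [339.3, 145.1]), (0.36, [222.0, 97.2]), (0.21, [6.0, 290.7])]
can_pins [(0.75, [343.3, 148.2])]
it knows: can, can_pins, hex_nut, housing, lid, screwdriver_blue, steel_block
[0.50374351 0.19945442 0.30378554] [-2.93149991e-04  1.74620235e-01  9.84635791e-01  2.17967921e-04] 3.4167 0.99583984375
```

View pics/w2.png

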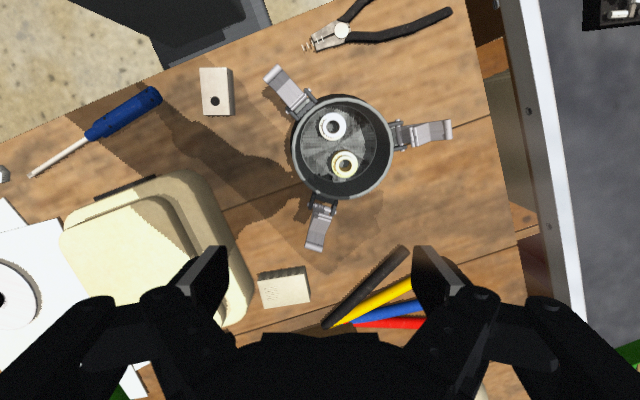

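The wrist picture shows the canister mouth at about (343,147). The clip ends are near (275,75), (450,130) and (317,248).

```bash
cat > canfit.py <<'E'
from h import *
import pickle
from scipy.optimize import least_squares
np.set_printoptions(precision=4,suppress=True)
ob=[];pins=[]
for n in'12':
    d=pickle.load(open(f'w{n}.pkl','rb'));c=cam('wrist',d['s'])
    ob.append((c,d['can'][0]['xy']));pins.append((c,d['can_pins'][0]['xy']))
    m=np.zeros((400,640),bool);m[30:300,180:480]=1
    P=cloud(c,d['dp'],m);D=np.hypot(P[:,0]-.48,P[:,1]-.228)
    r=P[(P[:,2]>.069)&(P[:,2]<.081)&(D<.056)]
    f=lambda x:np.hypot(r[:,0]-x[0],r[:,1]-x[1])-.048
    s=least_squares(f,[.48,.228],loss='soft_l1',f_scale=.001);ct=s.x;print('rim',ct,len(r),np.median(r[:,2]),np.percentile(abs(f(ct)),[50,90]))
    h=P[(P[:,2]>.062)&(P[:,2]<.12)];v=h[:,:2]-ct;R_=np.hypot(*v.T);h=h[(R_>.06)&(R_<.12)];v=h[:,:2]-ct
    a=np.degrees(np.arctan2(v[:,1],v[:,0]))
    for a0 in(83,-37,-157):
        k=abs((a-a0+180)%360-180)<25;q=v[k];
        # fit line direction from centre + robust centre-line
        u=q-0;far=np.hypot(*u.T);e=k.nonzero()[0];top=far>.08
        ang=np.degrees(np.arctan2(*u[top].mean(0)[::-1]));dirv=np.array([np.cos(np.radians(ang)),np.sin(np.radians(ang))])
        al=u@dirv;print('  clip',a0,'dir',ang.round(2),'rmax',np.percentile(al,99).round(4),'ztop',np.percentile(h[k][al>.09][:,2],95) if (al>.09).any() else'','tang',np.percentile(u[top]@[-dirv[1],dirv[0]],[3,97]))
print('tri can',tri(ob),'pins',tri(pins))
E
python3 canfit.py
```

```text
rim [0.4775 0.2327] 1333 0.07447756406902817 [0.001  0.0021]
  clip 83 dir 82.78 rmax 0.0984 ztop 0.09569091147901977 tang [-0.0091  0.008 ]canfit.py:20: RuntimeWarning: Mean of empty slice.
  ang=np.degrees(np.arctan2(*u[top].mean(0)[::-1]));dirv=np.array([np.cos(np.radians(ang)),np.sin(np.radians(ang))])
  ret = um.true_divide(
Traceback (most recent call last):
  File "canfit.py", line 21, in <module>
    al=u@dirv;print('  clip',a0,'dir',ang.round(2),'rmax',np.percentile(al,99).round(4),'ztop',np.percentile(h[k][al>.09][:,2],95) if (al>.09).any() else'','tang',np.percentile(u[top]@[-dirv[1],dirv[0]],[3,97]))
                                                                                                                                                                   ~~~~~~~~~~~~~^^^^^^^^^^^^^^^^^^^^^^^^^^^^^^^^^^
IndexError: index -1 is out of bounds for axis 0 with size 0
```

Scaled: -380 mm is -0.6333, -378 mm is -0.63.

arm_command(
  deltas=[
    {"offset": [-0.0083,-0.0167,0],"yaw": 0,"claw": 0.2},
    {"offset": [-0.0267,-0.0583,0],"yaw": 0,"claw": 0.2},
    {"offset": [-0.05,-0.1133,0],"yaw": 0,"claw": 0.2},
    {"offset": [-0.075,-0.1733,0],"yaw": 0,"claw": 0.2},
    {"offset": [-0.1,-0.2317,0],"yaw": 0,"claw": 0.2},
    {"offset": [-0.125,-0.29,0],"yaw": 0,"claw": 0.2},
    {"offset": [-0.15,-0.3483,0],"yaw": 0,"claw": 0.2},
    {"offset": [-0.175,-0.4067,0],"yaw": 0,"claw": 0.2},
    {"offset": [-0.2,-0.465,0],"yaw": 0,"claw": 0.2},
    {"offset": [-0.22,-0.5233,0],"yaw": 0,"claw": 0.2},
    {"offset": [-0.2367,-0.575,0],"yaw": 0,"claw": 0.2},
    {"offset": [-0.2483,-0.6167,0],"yaw": 0,"claw": 0.2},
    {"offset": [-0.2567,-0.63,0],"yaw": 0,"claw": 0.2},
    {"offset": [-0.2583,-0.6333,0],"yaw": 0,"claw": 0.2},
    {"offset": [-0.2583,-0.6333,0],"yaw": 0,"claw": 0.2},
  ],
)

```text
clock: 4.67
tool_pos: [0.5186, -0.212, 0.3038]
eef_rot: [-0.0, 0.175, 0.984, 0.0]
ft_force: [0.7, -0.9, 0.7]
opening: 0.0688
grasp_force: 0.0
```

```bash
python3 look.py 3 lid
```

```text
lid [(0.81, [270.5, 183.4])]
[ 0.5186394  -0.21201668  0.30380499] [-7.95476578e-05  1.75491988e-01  9.84480849e-01  1.17006631e-04] 4.8167 0.9958671875
```

```bash
sed -i 's/m\[30:300,180:480\]=1/m[:]=1/; s/        u=q-0/        if k.sum()<50: continue\n        u=q-0/; s/        ang=np/        if top.sum()<20: continue\n        ang=np/' canfit.py; python3 canfit.py
cat > lidfit.py <<'E'
from h import *
import pickle,sys
from scipy.optimize import least_squares
np.set_printoptions(precision=4,suppress=True)
ob=[]
for n in sys.argv[1:]:
    d=pickle.load(open(f'w{n}.pkl','rb'));c=cam('wrist',d['s']);ob.append((c,d['lid'][0]['xy']))
    P=cloud(c,d['dp'],np.ones((400,640),bool));D=np.hypot(P[:,0]-.508,P[:,1]+.274)
    k=P[(P[:,2]>.045)&(P[:,2]<.06)&(D<.025)]
    g=lambda x:np.maximum(0,np.hypot(k[:,0]-x[0],k[:,1]-x[1])-.014)
    kt=k[k[:,2]>np.median(k[:,2])-.002]
    print('knob top',len(k),np.median(k[:,2]),kt.mean(0),(kt.max(0)+kt.min(0))/2,kt.max(0)-kt.min(0))
    f=P[(P[:,2]>.014)&(P[:,2]<.025)&(D<.07)];print('flange z',np.median(f[:,2]),(np.percentile(f,99.5,0)+np.percentile(f,.5,0))/2,np.percentile(f,99.5,0)-np.percentile(f,.5,0))
    for o in d['r_lid'][:1]:print('paper z',np.median(P[(D>.06)&(D<.075)&(P[:,2]<.05)][:,2]))
print('tri',tri(ob) if len(ob)>1 else '')
E
python3 lidfit.py 3
```

```text
rim [0.4775 0.2327] 1333 0.074477118360677 [0.001  0.0021]
  clip 83 dir 82.78 rmax 0.0984 ztop 0.09569060413974474 tang [-0.0091  0.008 ]
  clip -37 dir -37.22 rmax 0.0988 ztop 0.09976281811497525 tang [-0.0082  0.0083]
  clip -157 dir -157.32 rmax 0.0933 ztop 0.1005414346785766 tang [-0.0075  0.0088]
rim [0.4784 0.232 ] 1472 0.07482364791699403 [0.0012 0.0023]
  clip 83 dir 82.64 rmax 0.0985 ztop 0.09566830376129158 tang [-0.0086  0.0084]
  clip -37 dir -37.4 rmax 0.0976 ztop 0.10017309524965638 tang [-0.0085  0.0085]
  clip -157 dir -157.24 rmax 0.0944 ztop 0.10087400339120199 tang [-0.0084  0.0087]
tri can [0.4802 0.2335 0.0089] pins [0.4816 0.2365 0.0536]
knob top 529 0.05393175721012544 [ 0.5083 -0.2731  0.054 ] [ 0.5084 -0.2734  0.054 ] [0.0269 0.027  0.0041]
flange z 0.02011607425598083 [ 0.5088 -0.2734  0.0199] [0.1026 0.1038 0.0044]
paper z 0.007250576422598409
tri
```

Scaled: 60 mm is 0.1, 55 mm is 0.0917.

arm_command(
  deltas=[
    {"offset": [0,-0.0167,0.0083],"yaw": 0,"claw": 0.3},
    {"offset": [-0.0067,-0.05,0.0333],"yaw": 0,"claw": 0.3},
    {"offset": [-0.0133,-0.075,0.0667],"yaw": 0,"claw": 0.3},
    {"offset": [-0.0167,-0.0833,0.0917],"yaw": 0,"claw": 0.3},
    {"offset": [-0.0167,-0.0833,0.1],"yaw": 0,"claw": 0.3},
    {"offset": [-0.0167,-0.0833,0.1],"yaw": 0,"claw": 0.3},
    {"offset": [-0.0167,-0.0833,0.1],"yaw": 0,"claw": 0.3},
  ],
)

```text
clock: 5.4
tool_pos: [0.5112, -0.2613, 0.2441]
eef_rot: [-0.0, 0.174, 0.985, 0.0]
ft_force: [0.2, 0.9, 0.2]
opening: 0.0595
grasp_force: 0.0
```

```bash
python3 look.py 4 lid; python3 lidfit.py 3 4
```

```text
lid [(0.74, [304.7, 187.1])]
[ 0.51117533 -0.261327    0.24405574] [-1.42883720e-04  1.74446042e-01  9.84666693e-01  2.47768351e-04] 5.55 0.99608203125
knob top 529 0.0539332714081196 [ 0.5083 -0.2731  0.054 ] [ 0.5084 -0.2734  0.054 ] [0.0269 0.027  0.0041]
flange z 0.020117618639866774 [ 0.5088 -0.2734  0.0199] [0.1026 0.1038 0.0044]
paper z 0.007251992164505006
knob top 778 0.053893437747333434 [ 0.5083 -0.2734  0.054 ] [ 0.5085 -0.2736  0.054 ] [0.0268 0.0268 0.0039]
flange z 0.02007352594532308 [ 0.5086 -0.2735  0.0199] [0.1021 0.1032 0.0039]
paper z 0.007204248411469716
tri [ 0.5152 -0.2805 -0.026 ]
```

Scaled: 144 mm is 0.24, 143 mm is 0.2383.

arm_command(
  deltas=[
    {"offset": [-0.0017,-0.01,0.0167],"yaw": 0,"claw": 0.35},
    {"offset": [-0.0027,-0.0207,0.0583],"yaw": 0,"claw": 0.35},
    {"offset": [-0.0027,-0.0207,0.1167],"yaw": 0,"claw": 0.35},
    {"offset": [-0.0027,-0.0207,0.1667],"yaw": 0,"claw": 0.35},
    {"offset": [-0.0027,-0.0207,0.2083],"yaw": 0,"claw": 0.35},
    {"offset": [-0.0027,-0.0207,0.23],"yaw": 0,"claw": 0.35},
    {"offset": [-0.0027,-0.0207,0.2383],"yaw": 0,"claw": 0.35},
    {"offset": [-0.0027,-0.0207,0.24],"yaw": 0,"claw": 0.35},
    {"offset": [-0.0027,-0.0207,0.24],"yaw": 0,"claw": 0.6},
    {"offset": [-0.0027,-0.0207,0.24],"yaw": 0,"claw": 0.75},
    {"offset": [-0.0027,-0.0207,0.24],"yaw": 0,"claw": 0.9},
    {"offset": [-0.0027,-0.0207,0.24],"yaw": 0,"claw": 1.0},
    {"offset": [-0.0027,-0.0207,0.24],"yaw": 0,"claw": 1.0},
    {"offset": [-0.0027,-0.0207,0.24],"yaw": 0,"claw": 1.0},
    {"offset": [-0.0027,-0.0207,0.24],"yaw": 0,"claw": 1.0},
  ],
  force=60,
)

```text
clock: 6.8
tool_pos: [0.5089, -0.2747, 0.1014]
eef_rot: [0.001, 0.175, 0.985, -0.0]
ft_force: [-0.8, 0.6, 8.5]
opening: 0.0258
grasp_force: 59.5
```

Scaled: -150 mm is -0.25, -145 mm is -0.2417.

arm_command(
  deltas=[
    {"offset": [0,0,-0.0083],"yaw": 0,"claw": 1},
    {"offset": [0,0,-0.0333],"yaw": 0,"claw": 1},
    {"offset": [0,0,-0.075],"yaw": 0,"claw": 1},
    {"offset": [0,0,-0.125],"yaw": 0,"claw": 1},
    {"offset": [0,0,-0.175],"yaw": 0,"claw": 1},
    {"offset": [0,0,-0.2167],"yaw": 0,"claw": 1},
    {"offset": [0,0,-0.2417],"yaw": 0,"claw": 1},
    {"offset": [0,0,-0.25],"yaw": 0,"claw": 1},
    {"offset": [0,0,-0.25],"yaw": 0,"claw": 1},
    {"offset": [0,0,-0.25],"yaw": 0,"claw": 1},
  ],
)

```text
clock: 7.63
tool_pos: [0.5078, -0.274, 0.2492]
eef_rot: [-0.0, 0.175, 0.985, 0.0]
ft_force: [-0.3, 0.5, -2.6]
opening: 0.026
grasp_force: 59.4
```

```bash
python3 look.py 5 lid
python3 - <<'E'
from h import *
import pickle
np.set_printoptions(precision=4,suppress=True)
d=pickle.load(open('w5.pkl','rb'));K,dd,_,_=cam('wrist',d['s']);T=np.array(camera_model('wrist')['T_tool_cam'])
m=np.zeros((400,640),bool)
P=cloud((K,dd,T[:3,:3],T[:3,3]),d['dp'],np.ones((400,640),bool))
z=P[:,2];f=P[(z>.06)&(z<.10)&(np.hypot(P[:,0],P[:,1])<.065)]
print(len(f),np.percentile(f,[1,50,99],axis=0))
g=f[(f[:,2]>.072)&(f[:,0]>.0)]
A=np.linalg.lstsq(np.c_[g[:,:2],np.ones(len(g))],g[:,2],rcond=None)[0];e=g[:,2]-np.c_[g[:,:2],np.ones(len(g))]@A
g=g[abs(e)<.002];A=np.linalg.lstsq(np.c_[g[:,:2],np.ones(len(g))],g[:,2],rcond=None)[0];print('plane',A,len(g))
from scipy.spatial import ConvexHull
h=g[ConvexHull(g[:,:2]).vertices][:,:2]
from scipy.optimize import least_squares
# edge: farthest pts per angle
a=np.arctan2(g[:,1],g[:,0]);r=np.hypot(g[:,0],g[:,1]);E=[]
for b in np.arange(-1.6,1.6,.08):
    k=(a>=b)&(a<b+.08)
    if k.sum()>3:E.append(g[k][np.argmax(r[k])][:2])
E=np.array(E);s=least_squares(lambda x:np.hypot(*(E-x[:2]).T)-.0535,[0,0],loss='soft_l1',f_scale=.001);print('lid centre in tool',s.x,np.abs(s.fun).mean(),len(E))
print(sense()['ft_force'],sense()['opening'])
E
```

```text
lid [(0.73, [319.8, 235.8])]
[ 0.50775353 -0.27395467  0.24924627] [-3.89398849e-04  1.74923587e-01  9.84581913e-01  2.07916022e-04] 7.7833 0.9958515625
19938 [[-0.0496 -0.0503  0.0622]
 [ 0.0182  0.0004  0.0812]
 [ 0.0517  0.051   0.0829]]
plane [-0.0001  0.001   0.0812] 15043
lid centre in tool [0.0003 0.0002] 0.0002256903197665498 40
[ 1.0717 -0.1283 -3.0104] 0.026241960703948835
```

View pics/w5.png

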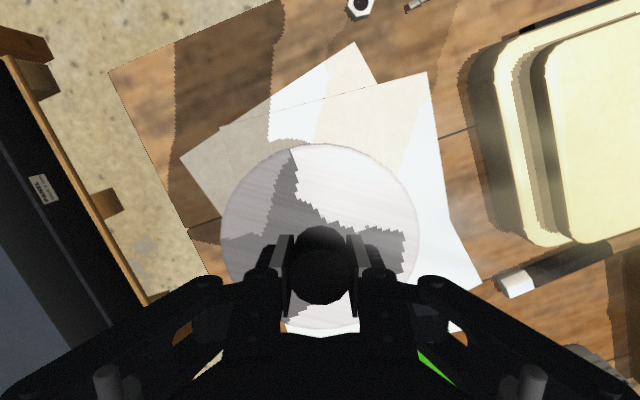

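The lid is held level and centred in the gripper. I'll carry it over the canister next.

Scaled: 465 mm is 0.775, 459 mm is 0.765.

arm_command(
  deltas=[
    {"offset": [0.0067,0.015,0],"yaw": 0,"claw": 1},
    {"offset": [0.02,0.045,0],"yaw": 0,"claw": 1},
    {"offset": [0.04,0.0917,0],"yaw": 0,"claw": 1},
    {"offset": [0.0633,0.1467,0],"yaw": 0,"claw": 1},
    {"offset": [0.0883,0.2033,0],"yaw": 0,"claw": 1},
    {"offset": [0.1133,0.2617,0],"yaw": 0,"claw": 1},
    {"offset": [0.1383,0.3183,0],"yaw": 0,"claw": 1},
    {"offset": [0.1633,0.3767,0],"yaw": 0,"claw": 1},
    {"offset": [0.1883,0.4333,0],"yaw": 0,"claw": 1},
    {"offset": [0.2133,0.4917,0],"yaw": 0,"claw": 1},
    {"offset": [0.2383,0.55,0],"yaw": 0,"claw": 1},
    {"offset": [0.2633,0.6067,0],"yaw": 0,"claw": 1},
    {"offset": [0.2867,0.6617,0],"yaw": 0,"claw": 1},
    {"offset": [0.3067,0.7083,0],"yaw": 0,"claw": 1},
    {"offset": [0.3217,0.7417,0],"yaw": 0,"claw": 1},
    {"offset": [0.3317,0.765,0],"yaw": 0,"claw": 1},
    {"offset": [0.336,0.775,0],"yaw": 0,"claw": 1},
    {"offset": [0.336,0.775,0],"yaw": 0,"claw": 1},
    {"offset": [0.336,0.775,0],"yaw": 0,"claw": 1},
    {"offset": [0.336,0.775,0],"yaw": 0,"claw": 1},
  ],
)

```text
clock: 9.45
tool_pos: [0.4793, 0.23, 0.2497]
eef_rot: [-0.0, 0.176, 0.984, -0.0]
ft_force: [0.1, -0.5, -3.0]
opening: 0.026
grasp_force: 59.4
```

Run:
```python
from h import *
s=sense();print(s['tool_pos'],s['ft_force'])
D=np.array([.4780,.2324])-s['tool_pos'][:2];r=Rq(s['eef_rot']);print('tool',r[:2,:2].T@D*1e3-[.3,.2], np.degrees(np.arctan2(r[1,1],r[0,1])))
```

```text
[0.47925127 0.23002277 0.24972656] [ 0.12565424 -0.52663377 -2.97034773]
tool [1.69730904 1.5965681 ] 69.7314844052678
```

Scaled: 72 mm is 0.12, 1.7 mm is 0.0028.

arm_command(
  deltas=[
    {"offset": [0.0028,0.0027,0.0133],"yaw": 0,"claw": 1},
    {"offset": [0.0028,0.0027,0.0417],"yaw": 0,"claw": 1},
    {"offset": [0.0028,0.0027,0.075],"yaw": 0,"claw": 1},
    {"offset": [0.0028,0.0027,0.1],"yaw": 0,"claw": 1},
    {"offset": [0.0028,0.0027,0.1133],"yaw": 0,"claw": 1},
    {"offset": [0.0028,0.0027,0.1183],"yaw": 0,"claw": 1},
    {"offset": [0.0028,0.0027,0.12],"yaw": 0,"claw": 1},
    {"offset": [0.0028,0.0027,0.12],"yaw": 0,"claw": 1},
    {"offset": [0.0028,0.0027,0.12],"yaw": 0,"claw": 1},
  ],
)

```text
clock: 10.2
tool_pos: [0.4786, 0.2338, 0.1787]
eef_rot: [0.001, 0.175, 0.985, 0.0]
ft_force: [1.0, -0.2, -3.2]
opening: 0.0259
grasp_force: 59.4
```

Scaled: 12 mm is 0.02, 10 mm is 0.0167.

arm_command(
  deltas=[
    {"offset": [0,0,0.0033],"yaw": 0,"claw": 1},
    {"offset": [0,0,0.0067],"yaw": 0,"claw": 1},
    {"offset": [0,0,0.01],"yaw": 0,"claw": 1},
    {"offset": [0,0,0.0133],"yaw": 0,"claw": 1},
    {"offset": [0,0,0.0167],"yaw": 0,"claw": 1},
    {"offset": [0,0,0.02],"yaw": 0,"claw": 1},
    {"offset": [0,0,0.02],"yaw": 0,"claw": 1},
    {"offset": [0,0,0.02],"yaw": 0,"claw": 1},
  ],
)

```text
clock: 10.87
tool_pos: [0.4781, 0.2337, 0.1658]
eef_rot: [-0.0, 0.175, 0.985, -0.0]
ft_force: [-1.2, 0.2, -2.4]
opening: 0.0255
grasp_force: 59.4
```

Scaled: 4 mm is 0.0067, 3 mm is 0.005.

arm_command(
  deltas=[
    {"offset": [0,-0.0017,0.0017],"yaw": 0,"claw": 1},
    {"offset": [0,-0.0017,0.0033],"yaw": 0,"claw": 1},
    {"offset": [0,-0.0017,0.005],"yaw": 0,"claw": 1},
    {"offset": [0,-0.0017,0.0067],"yaw": 0,"claw": 1},
    {"offset": [0,-0.0017,0.0067],"yaw": 0,"claw": 1},
    {"offset": [0,-0.0017,0.0067],"yaw": 0,"claw": 1},
  ],
)

```text
clock: 11.37
tool_pos: [0.478, 0.2327, 0.1619]
eef_rot: [0.0, 0.175, 0.985, 0.0]
ft_force: [1.7, -0.5, -3.2]
opening: 0.0258
grasp_force: 59.5
```

arm_command(
  deltas=[
    {"offset": [0,0,0.0017],"yaw": 0,"claw": 1},
    {"offset": [0,0,0.0025],"yaw": 0,"claw": 1},
    {"offset": [0,0,0.0033],"yaw": 0,"claw": 1},
    {"offset": [0,0,0.0033],"yaw": 0,"claw": 1},
  ],
)

```text
clock: 11.7
tool_pos: [0.4781, 0.2327, 0.1612]
eef_rot: [0.0, 0.175, 0.985, 0.0]
ft_force: [-3.4, -3.0, 15.0]
opening: 0.0261
grasp_force: 61.4
```

Scaled: -143 mm is -0.2383, -140 mm is -0.2333.

arm_command(
  deltas=[
    {"offset": [0,0,-0.0017],"yaw": 0,"claw": 1},
    {"offset": [0,0,-0.0017],"yaw": 0,"claw": 0.65},
    {"offset": [0,0,-0.0017],"yaw": 0,"claw": 0.5},
    {"offset": [0,0,-0.0017],"yaw": 0,"claw": 0.5},
    {"offset": [0,0,-0.0017],"yaw": 0,"claw": 0.5},
    {"offset": [0,0,-0.0017],"yaw": 0,"claw": 0.5},
    {"offset": [0,0,-0.0167],"yaw": 0,"claw": 0.5},
    {"offset": [0,0,-0.05],"yaw": 0,"claw": 0.5},
    {"offset": [0,0,-0.1],"yaw": 0,"claw": 0.5},
    {"offset": [0,0,-0.15],"yaw": 0,"claw": 0.5},
    {"offset": [0,0,-0.2],"yaw": 0,"claw": 0.5},
    {"offset": [0,0,-0.2333],"yaw": 0,"claw": 0.5},
    {"offset": [0,0,-0.2383],"yaw": 0,"claw": 0.5},
    {"offset": [0,0,-0.2383],"yaw": 0,"claw": 0.5},
    {"offset": [0,0,-0.2383],"yaw": 0,"claw": 0.5},
  ],
)

```text
clock: 12.95
tool_pos: [0.4775, 0.2327, 0.3027]
eef_rot: [-0.0, 0.175, 0.985, -0.0]
ft_force: [0.9, -0.2, -0.7]
opening: 0.0427
grasp_force: 0.0
```

```bash
python3 look.py 6 lid
python3 - <<'E'
from h import *
import pickle
from scipy.optimize import least_squares
np.set_printoptions(precision=4,suppress=True)
d=pickle.load(open('w6.pkl','rb'));c=cam('wrist',d['s'])
P=cloud(c,d['dp'],np.ones((400,640),bool));ct=np.array([.478,.2324]);D=np.hypot(*(P[:,:2]-ct).T)
f=P[(P[:,2]>.074)&(P[:,2]<.088)&(D<.052)];A=np.linalg.lstsq(np.c_[f[:,:2]-ct,np.ones(len(f))],f[:,2],rcond=None)[0];print('flange plane',A,len(f))
k=P[(P[:,2]>.108)&(P[:,2]<.12)&(D<.03)];print('knob',len(k),(k.max(0)+k.min(0))/2,k.mean(0))
h=P[(P[:,2]>.062)&(P[:,2]<.12)];v=h[:,:2]-ct;
for a in(82.7,-37.3,-157.3):
    u=np.array([np.cos(np.radians(a)),np.sin(np.radians(a))]);al=v@u;t=v@[-u[1],u[0]];K=(al>.06)&(al<.12)&(abs(t)<.012)
    e=K&(al>np.percentile(al[K],99)-.006)
    print(a,K.sum(),'rmax',np.percentile(al[K],99),'z there',np.median(h[e][:,2]),'tang',np.percentile(t[K&(al>.08)],[2,98]))
E
```

```text
lid [(0.92, [320.6, 185.4])]
[0.47746226 0.23266282 0.30270838] [-1.33691212e-04  1.75003188e-01  9.84567857e-01 -3.33063246e-05] 13.1 0.99595703125
flange plane [-0.0021  0.0005  0.08  ] 7682
knob 768 [0.4773 0.2328 0.1124] [0.4769 0.2332 0.1137]
82.7 829 rmax 0.0986577074378663 z there 0.09437433681338891 tang [-0.0093  0.0076]
-37.3 695 rmax 0.09807308618081025 z there 0.098430937577384 tang [-0.0089  0.0084]
-157.3 852 rmax 0.094243730990404 z there 0.09930150267555038 tang [-0.008   0.0093]
```

View pics/w6.png

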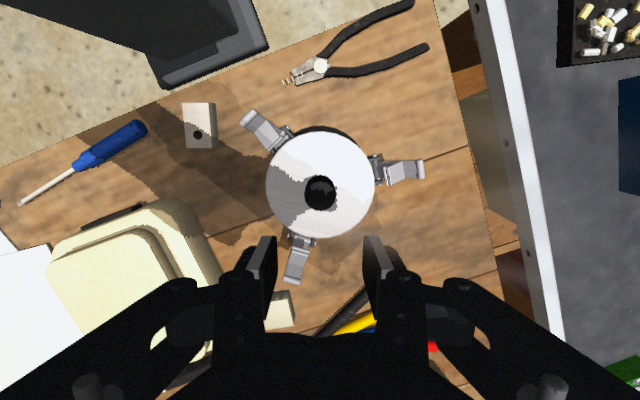

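The lid is seated: its flange is level at z = 0.080 and centred within 1 mm. I'll start with the clip at -37°, pushing it with the shut fingers and the tool's +x side facing the axis.

Scaled: 143.7 mm is 0.2395, 142 mm is 0.2367, 17.6 degrees is 0.1467.

arm_command(
  deltas=[
    {"offset": [-0.025,-0.0083,0],"yaw": 0.0417,"claw": 0.8},
    {"offset": [-0.075,-0.0233,0],"yaw": 0.0833,"claw": 1},
    {"offset": [-0.1333,-0.0417,0],"yaw": 0.125,"claw": 1},
    {"offset": [-0.175,-0.055,0.0083],"yaw": 0.1467,"claw": 1},
    {"offset": [-0.1905,-0.0587,0.0417],"yaw": 0.1467,"claw": 1},
    {"offset": [-0.1905,-0.0587,0.0917],"yaw": 0.1467,"claw": 1},
    {"offset": [-0.1905,-0.0587,0.15],"yaw": 0.1467,"claw": 1},
    {"offset": [-0.1905,-0.0587,0.1967],"yaw": 0.1467,"claw": 1},
    {"offset": [-0.1905,-0.0587,0.225],"yaw": 0.1467,"claw": 1},
    {"offset": [-0.1905,-0.0587,0.2367],"yaw": 0.1467,"claw": 1},
    {"offset": [-0.1905,-0.0587,0.2395],"yaw": 0.1467,"claw": 1},
    {"offset": [-0.1905,-0.0587,0.2395],"yaw": 0.1467,"claw": 1},
    {"offset": [-0.1905,-0.0587,0.2395],"yaw": 0.1467,"claw": 1},
  ],
  force=30,
)

```text
clock: 14.18
tool_pos: [0.5736, 0.1605, 0.1602]
eef_rot: [0.001, 0.324, 0.946, 0.0]
ft_force: [0.8, -0.3, 0.8]
opening: -0.0003
grasp_force: 0.0
```

```bash
cat > st.py <<'E'
from h import *
import sys
a=float(sys.argv[1]);ct=np.array([.478,.2325]);s=sense();r=Rq(s['eef_rot']);u=np.array([np.cos(np.radians(a)),np.sin(np.radians(a))]);t=np.array([-u[1],u[0]])
v=s['tool_pos'][:2]-ct;f=s['ft_force']
print('clk',s['clock'],'r',(v@u*1e3).round(2),'t',(v@t*1e3).round(2),'z',s['tool_pos'][2].round(4),'F out',(f[:2]@u).round(1),'F t',(f[:2]@t).round(1),'Fz',f[2].round(1),'xang',np.degrees(np.arctan2(r[1,0],r[0,0])).round(1),'q7',s['q'][6].round(2),'open',s['opening'].round(4))
E
python3 st.py -37.3
```

```text
Traceback (most recent call last):
  File "st.py", line 5, in <module>
    print('clk',s['clock'],'r',(v@u*1e3).round(2),'t',(v@t*1e3).round(2),'z',s['tool_pos'][2].round(4),'F out',(f[:2]@u).round(1),'F t',(f[:2]@t).round(1),'Fz',f[2].round(1),'xang',np.degrees(np.arctan2(r[1,0],r[0,0])).round(1),'q7',s['q'][6].round(2),'open',s['opening'].round(4))
                                                                                                                                                                                                                                                                   ^^^^^^^^^^^^^^^^^^
AttributeError: 'float' object has no attribute 'round'
```

Scaled: 16 mm is 0.0267, 15 mm is 0.025.

arm_command(
  deltas=[
    {"offset": [0.0033,0,0],"yaw": 0,"claw": 1},
    {"offset": [0.0083,0,0],"yaw": 0,"claw": 1},
    {"offset": [0.0117,0,0],"yaw": 0,"claw": 1},
    {"offset": [0.015,0,0],"yaw": 0,"claw": 1},
    {"offset": [0.0175,0,0],"yaw": 0,"claw": 1},
    {"offset": [0.02,0,0],"yaw": 0,"claw": 1},
    {"offset": [0.0225,0,0],"yaw": 0,"claw": 1},
    {"offset": [0.025,0,0],"yaw": 0,"claw": 1},
    {"offset": [0.0267,0,0],"yaw": 0,"claw": 1},
    {"offset": [0.0267,0,0],"yaw": 0,"claw": 1},
  ],
)

```text
clock: 15.02
tool_pos: [0.5611, 0.1699, 0.16]
eef_rot: [0.001, 0.324, 0.946, 0.0]
ft_force: [3.8, -3.1, 4.1]
opening: 0.0
grasp_force: 2.2
```

```bash
sed -i "s/s\['opening'\].round(4)/round(float(s['opening']),4)/" st.py; python3 st.py -37.3
```

```text
clk 15.0167 r 104.03 t 0.62 z 0.16 F out 4.9 F t -0.1 Fz 4.1 xang 142.2 q7 0.72 open 0.0
```

Scaled: 18 mm is 0.03, 16.5 mm is 0.0275.

arm_command(
  deltas=[
    {"offset": [0.0025,0,0],"yaw": 0,"claw": 1},
    {"offset": [0.005,0,0],"yaw": 0,"claw": 1},
    {"offset": [0.0075,0,0],"yaw": 0,"claw": 1},
    {"offset": [0.01,0,0],"yaw": 0,"claw": 1},
    {"offset": [0.0125,0,0],"yaw": 0,"claw": 1},
    {"offset": [0.015,0,0],"yaw": 0,"claw": 1},
    {"offset": [0.0175,0,0],"yaw": 0,"claw": 1},
    {"offset": [0.02,0,0],"yaw": 0,"claw": 1},
    {"offset": [0.0225,0,0],"yaw": 0,"claw": 1},
    {"offset": [0.025,0,0],"yaw": 0,"claw": 1},
    {"offset": [0.0275,0,0],"yaw": 0,"claw": 1},
    {"offset": [0.03,0,0],"yaw": 0,"claw": 1},
    {"offset": [0.03,0,0],"yaw": 0,"claw": 1},
  ],
)

```text
clock: 16.1
tool_pos: [0.5468, 0.1806, 0.1596]
eef_rot: [0.001, 0.324, 0.946, 0.0]
ft_force: [3.3, -4.5, 3.9]
opening: -0.0
grasp_force: 2.9
```

```bash
python3 st.py -37.3
```

```text
clk 16.1 r 86.16 t 0.4 z 0.1596 F out 5.4 F t -1.6 Fz 3.9 xang 142.2 q7 0.69 open -0.0
```

Scaled: 4 mm is 0.0067, 3 mm is 0.005.

arm_command(
  deltas=[
    {"offset": [0.0017,0,0],"yaw": 0,"claw": 1},
    {"offset": [0.0033,0,0],"yaw": 0,"claw": 1},
    {"offset": [0.005,0,0],"yaw": 0,"claw": 1},
    {"offset": [0.0067,0,0],"yaw": 0,"claw": 1},
    {"offset": [0.0067,0,0],"yaw": 0,"claw": 1},
  ],
)

```text
clock: 16.52
tool_pos: [0.545, 0.1821, 0.1604]
eef_rot: [0.002, 0.325, 0.946, 0.0]
ft_force: [6.7, -6.8, 7.3]
opening: -0.0001
grasp_force: 4.9
```

Scaled: -2 mm is -0.0033, -1.5 mm is -0.0025.

arm_command(
  deltas=[
    {"offset": [0,0,-0.0017],"yaw": 0,"claw": 1},
    {"offset": [0.0008,0,-0.0025],"yaw": 0,"claw": 1},
    {"offset": [0.0017,0,-0.0033],"yaw": 0,"claw": 1},
    {"offset": [0.0017,0,-0.0033],"yaw": 0,"claw": 1},
  ],
)

```text
clock: 16.85
tool_pos: [0.5437, 0.1828, 0.1615]
eef_rot: [0.002, 0.324, 0.946, -0.0]
ft_force: [8.2, -5.9, -1.2]
opening: 0.0001
grasp_force: 5.1
```

```bash
python3 st.py -37.3
```

```text
clk 16.85 r 82.36 t 0.28 z 0.1615 F out 10.1 F t 0.3 Fz -1.2 xang 142.1 q7 0.68 open 0.0001
```

Scaled: 1.4 mm is 0.0023, 0.7 mm is 0.0012.

arm_command(
  deltas=[
    {"offset": [0.0012,0,-0.0005],"yaw": 0,"claw": 1},
    {"offset": [0.0023,0,-0.0008],"yaw": 0,"claw": 1},
    {"offset": [0.0023,0,-0.0008],"yaw": 0,"claw": 1},
  ],
)

```text
clock: 17.1
tool_pos: [0.5431, 0.1832, 0.162]
eef_rot: [0.002, 0.325, 0.946, -0.0]
ft_force: [9.7, -6.5, -2.3]
opening: -0.0002
grasp_force: 6.3
```

```bash
python3 st.py -37.3
```

```text
clk 17.1 r 81.7 t 0.21 z 0.162 F out 11.7 F t 0.8 Fz -2.3 xang 142.1 q7 0.68 open -0.0002
```

Scaled: 1 mm is 0.0017, 0.5 mm is 0.0008.

arm_command(
  deltas=[
    {"offset": [0.0008,0,0],"yaw": 0,"claw": 1},
    {"offset": [0.0017,0,0],"yaw": 0,"claw": 1},
    {"offset": [0.0017,0,0],"yaw": 0,"claw": 1},
    {"offset": [0.0017,0,0],"yaw": 0,"claw": 1},
  ],
)

```text
clock: 17.43
tool_pos: [0.5428, 0.1834, 0.1621]
eef_rot: [0.003, 0.325, 0.946, -0.0]
ft_force: [10.9, -8.8, -2.9]
opening: 0.0006
grasp_force: 7.2
```

```bash
python3 st.py -37.3
```

```text
clk 17.4333 r 81.35 t 0.22 z 0.1621 F out 14.0 F t -0.4 Fz -2.9 xang 142.1 q7 0.68 open 0.0006
```

```bash
python3 look.py 7; python3 st.py -37.3
cat > bar.py <<'E'
from h import *
import pickle,sys
n,a=sys.argv[1],float(sys.argv[2]);np.set_printoptions(precision=4,suppress=True)
if n=='top':c=cam('top');dp=grab_frame('top')[1]
else:
    d=pickle.load(open(f'w{n}.pkl','rb'));c=cam('wrist',d['s']);dp=d['dp']
P=cloud(c,dp,np.ones((400,640),bool));u=np.array([np.cos(np.radians(a)),np.sin(np.radians(a))]);v=P[:,:2]-[.478,.2325];al=v@u;t=v@[-u[1],u[0]]
k=(al>.02)&(al<.10)&(abs(t)<.007)&(P[:,2]>.06)&(P[:,2]<.115)
for b in np.arange(.030,.1,.003):
    j=k&(al>=b)&(al<b+.003)
    if j.sum()>2:print(f'{b*1e3:.0f}:{j.sum()}: {np.percentile(P[j][:,2]*1e3,10):.1f} {np.median(P[j][:,2])*1e3:.1f} {np.percentile(P[j][:,2]*1e3,90):.1f}')
E
python3 bar.py 7 -37.3; python3 -c "
import cv2;i=cv2.imread('pics/w7.png');cv2.imwrite('pics/w7c.png',cv2.resize(i[160:380,200:440],None,fx=2.5,fy=2.5))"
```

```text
[0.54284101 0.18337969 0.16214268] [ 2.72034770e-03  3.24866887e-01  9.45755833e-01 -1.01262863e-04] 17.4833 0.99607421875
clk 17.4833 r 81.33 t 0.19 z 0.1621 F out 14.4 F t -0.1 Fz -2.2 xang 142.1 q7 0.68 open -0.0001
30:182: 79.3 80.1 80.9
33:172: 79.3 80.1 80.8
36:172: 79.6 80.2 81.0
39:162: 79.2 80.2 81.0
42:256: 79.6 80.6 88.4
45:192: 87.7 89.2 89.9
48:178: 88.7 89.3 90.0
51:175: 88.4 89.2 90.0
54:171: 88.6 89.3 90.0
57:167: 88.5 89.4 90.1
60:166: 88.7 89.4 90.2
63:322: 89.1 103.7 108.9
66:541: 90.5 100.5 110.1
69:203: 109.4 111.8 114.4
72:6: 107.8 108.7 110.8
```

View pics/w7c.png

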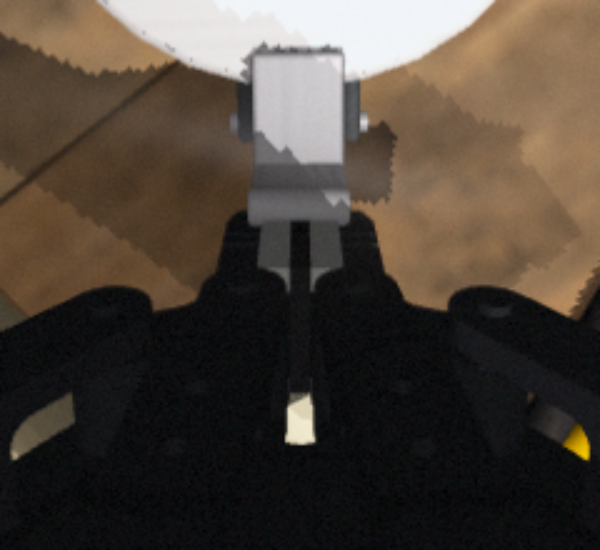

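The bar lies level over the rim (89.2–89.4 mm along its length), so the first clip is home. I'll back off and go round to the clip at -157°.

Scaled: 135 mm is 0.225, 131 mm is 0.2183, 117 degrees is 0.975.

arm_command(
  deltas=[
    {"offset": [-0.0067,0,0],"yaw": 0,"claw": 1},
    {"offset": [-0.02,0,0],"yaw": 0,"claw": 1},
    {"offset": [-0.03,0,-0.0167],"yaw": 0,"claw": 1},
    {"offset": [-0.03,0,-0.05],"yaw": 0.0417,"claw": 1},
    {"offset": [-0.0267,-0.0033,-0.08],"yaw": 0.1,"claw": 1},
    {"offset": [-0.0083,-0.0133,-0.0833],"yaw": 0.1583,"claw": 1},
    {"offset": [0.0167,-0.03,-0.0833],"yaw": 0.2167,"claw": 1},
    {"offset": [0.0417,-0.05,-0.0833],"yaw": 0.275,"claw": 1},
    {"offset": [0.0667,-0.07,-0.0833],"yaw": 0.3333,"claw": 1},
    {"offset": [0.0917,-0.0867,-0.0833],"yaw": 0.3917,"claw": 1},
    {"offset": [0.1167,-0.1033,-0.0833],"yaw": 0.45,"claw": 1},
    {"offset": [0.1417,-0.12,-0.0833],"yaw": 0.5083,"claw": 1},
    {"offset": [0.1667,-0.1333,-0.0833],"yaw": 0.5667,"claw": 1},
    {"offset": [0.1883,-0.1467,-0.0833],"yaw": 0.625,"claw": 1},
    {"offset": [0.2067,-0.1583,-0.0833],"yaw": 0.6833,"claw": 1},
    {"offset": [0.2183,-0.1667,-0.0833],"yaw": 0.7417,"claw": 1},
    {"offset": [0.225,-0.17,-0.0833],"yaw": 0.8,"claw": 1},
    {"offset": [0.225,-0.17,-0.0833],"yaw": 0.8583,"claw": 1},
    {"offset": [0.225,-0.17,-0.0833],"yaw": 0.9167,"claw": 1},
    {"offset": [0.225,-0.17,-0.0833],"yaw": 0.975,"claw": 1},
  ],
)

```text
clock: 19.15
tool_pos: [0.3705, 0.1882, 0.2121]
eef_rot: [-0.001, 0.976, 0.216, -0.0]
ft_force: [0.6, 0.2, 0.6]
opening: -0.0003
grasp_force: 0.0
```

```bash
python3 st.py -157.3;python3 look.py 8;python3 bar.py 8 -37.3
```

```text
clk 19.15 r 116.22 t -0.62 z 0.2121 F out -0.6 F t 0.1 Fz 0.6 xang 25.0 q7 -1.35 open -0.0003
[0.3705402  0.18821872 0.21214302] [-7.31703238e-04  9.76384266e-01  2.16039420e-01 -4.45511336e-04] 19.2 0.996203125
30:84: 79.1 80.0 81.2
33:62: 79.3 79.9 80.7
36:52: 79.1 80.0 80.8
39:40: 79.0 79.8 80.8
42:25: 79.1 79.8 80.9
45:5: 79.4 80.3 80.6
```

Scaled: 51 mm is 0.085, 50.5 mm is 0.0842, 2.4 degrees is 0.02.

arm_command(
  deltas=[
    {"offset": [0,0,0.0167],"yaw": 0.02,"claw": 1},
    {"offset": [0,0,0.0467],"yaw": 0.02,"claw": 1},
    {"offset": [0,0,0.07],"yaw": 0.02,"claw": 1},
    {"offset": [0,0,0.0833],"yaw": 0.02,"claw": 1},
    {"offset": [0,0,0.085],"yaw": 0.02,"claw": 1},
    {"offset": [0.0033,0,0.085],"yaw": 0.02,"claw": 1},
    {"offset": [0.0067,0,0.085],"yaw": 0.02,"claw": 1},
    {"offset": [0.01,0,0.085],"yaw": 0.02,"claw": 1},
    {"offset": [0.0133,0,0.085],"yaw": 0.02,"claw": 1},
    {"offset": [0.0158,0,0.085],"yaw": 0.02,"claw": 1},
    {"offset": [0.0183,0,0.085],"yaw": 0.02,"claw": 1},
    {"offset": [0.0208,0,0.0842],"yaw": 0.02,"claw": 1},
    {"offset": [0.0233,0,0.0833],"yaw": 0.02,"claw": 1},
    {"offset": [0.0258,0,0.0825],"yaw": 0.02,"claw": 1},
    {"offset": [0.0283,0,0.0817],"yaw": 0.02,"claw": 1},
    {"offset": [0.0308,0,0.0808],"yaw": 0.02,"claw": 1},
    {"offset": [0.0333,0,0.08],"yaw": 0.02,"claw": 1},
    {"offset": [0.0333,0,0.08],"yaw": 0.02,"claw": 1},
  ],
)

```text
clock: 20.7
tool_pos: [0.3888, 0.1961, 0.1637]
eef_rot: [0.0, 0.98, 0.198, -0.0]
ft_force: [-2.9, -2.0, 3.1]
opening: 0.0003
grasp_force: 2.1
```

```bash
python3 st.py -157.3
```

```text
clk 20.7 r 96.3 t -0.85 z 0.1637 F out 3.5 F t 0.7 Fz 3.1 xang 22.8 q7 -1.25 open 0.0003
```

Scaled: 12 mm is 0.02, 10.5 mm is 0.0175.

arm_command(
  deltas=[
    {"offset": [0.0025,0,-0.0005],"yaw": 0,"claw": 1},
    {"offset": [0.005,0,-0.001],"yaw": 0,"claw": 1},
    {"offset": [0.0075,0,-0.0017],"yaw": 0,"claw": 1},
    {"offset": [0.01,0,-0.0022],"yaw": 0,"claw": 1},
    {"offset": [0.0125,0,-0.0027],"yaw": 0,"claw": 1},
    {"offset": [0.015,0,-0.0033],"yaw": 0,"claw": 1},
    {"offset": [0.0175,0,-0.0038],"yaw": 0,"claw": 1},
    {"offset": [0.02,0,-0.0043],"yaw": 0,"claw": 1},
    {"offset": [0.02,0,-0.0043],"yaw": 0,"claw": 1},
  ],
)

```text
clock: 21.45
tool_pos: [0.4007, 0.2011, 0.1664]
eef_rot: [-0.0, 0.98, 0.198, 0.0]
ft_force: [-1.0, -0.5, 1.8]
opening: -0.0003
grasp_force: 1.0
```

```bash
python3 st.py -157.3
```

```text
clk 21.45 r 83.44 t -0.9 z 0.1664 F out 1.1 F t 0.1 Fz 1.8 xang 22.8 q7 -1.25 open -0.0003
```

Scaled: 4 mm is 0.0067, 3 mm is 0.005.

arm_command(
  deltas=[
    {"offset": [0.0017,0,0],"yaw": 0,"claw": 1},
    {"offset": [0.0033,0,0],"yaw": 0,"claw": 1},
    {"offset": [0.005,0,0],"yaw": 0,"claw": 1},
    {"offset": [0.0067,0,0],"yaw": 0,"claw": 1},
    {"offset": [0.0067,0,0],"yaw": 0,"claw": 1},
  ],
)

```text
clock: 21.87
tool_pos: [0.4035, 0.2023, 0.1662]
eef_rot: [0.0, 0.98, 0.198, -0.001]
ft_force: [-5.1, -2.7, 4.0]
opening: -0.0001
grasp_force: 2.3
```

```bash
python3 st.py -157.3
```

```text
clk 21.8667 r 80.39 t -0.92 z 0.1662 F out 5.8 F t 0.5 Fz 4.0 xang 22.8 q7 -1.24 open -0.0001
```

Scaled: 3 mm is 0.005, 2 mm is 0.0033.

arm_command(
  deltas=[
    {"offset": [0.0017,0,-0.0008],"yaw": 0,"claw": 1},
    {"offset": [0.0033,0,-0.0013],"yaw": 0,"claw": 1},
    {"offset": [0.005,0,-0.0017],"yaw": 0,"claw": 1},
    {"offset": [0.005,0,-0.0017],"yaw": 0,"claw": 1},
  ],
)

```text
clock: 22.2
tool_pos: [0.4054, 0.2031, 0.167]
eef_rot: [0.0, 0.98, 0.198, -0.002]
ft_force: [-6.7, -2.9, 6.6]
opening: -0.0001
grasp_force: 4.0
```

```bash
python3 st.py -157.3
```

```text
clk 22.2 r 78.35 t -0.93 z 0.167 F out 7.3 F t 0.1 Fz 6.6 xang 22.8 q7 -1.24 open -0.0001
```

Scaled: -2 mm is -0.0033, -1.5 mm is -0.0025.

arm_command(
  deltas=[
    {"offset": [0.0008,0,-0.0017],"yaw": 0,"claw": 1},
    {"offset": [0.0022,0,-0.0025],"yaw": 0,"claw": 1},
    {"offset": [0.0033,0,-0.0033],"yaw": 0,"claw": 1},
    {"offset": [0.0033,0,-0.0033],"yaw": 0,"claw": 1},
  ],
)

```text
clock: 22.53
tool_pos: [0.4073, 0.2039, 0.1687]
eef_rot: [0.0, 0.98, 0.198, -0.001]
ft_force: [-6.1, -1.7, -2.7]
opening: -0.0
grasp_force: 3.1
```

```bash
python3 st.py -157.3
```

```text
clk 22.5333 r 76.29 t -0.95 z 0.1687 F out 6.3 F t -0.8 Fz -2.7 xang 22.8 q7 -1.25 open -0.0
```

Scaled: 2.2 mm is 0.0037, 1.6 mm is 0.0027.

arm_command(
  deltas=[
    {"offset": [0.0013,0,0],"yaw": 0,"claw": 1},
    {"offset": [0.0027,0,0],"yaw": 0,"claw": 1},
    {"offset": [0.0037,0,0],"yaw": 0,"claw": 1},
    {"offset": [0.0037,0,0],"yaw": 0,"claw": 1},
  ],
)

```text
clock: 22.87
tool_pos: [0.4079, 0.2042, 0.1683]
eef_rot: [0.0, 0.98, 0.198, -0.003]
ft_force: [-10.1, -5.5, 3.4]
opening: -0.0002
grasp_force: 5.9
```

```bash
python3 st.py -157.3
```

```text
clk 22.8667 r 75.59 t -0.93 z 0.1683 F out 11.5 F t 1.2 Fz 3.4 xang 22.8 q7 -1.24 open -0.0002
```

Scaled: 0.8 mm is 0.0013, -0.5 mm is -0.0008.

arm_command(
  deltas=[
    {"offset": [0.0007,0,-0.0005],"yaw": 0,"claw": 1},
    {"offset": [0.0013,0,-0.0008],"yaw": 0,"claw": 1},
    {"offset": [0.0013,0,-0.0008],"yaw": 0,"claw": 1},
  ],
)

```text
clock: 23.12
tool_pos: [0.4082, 0.2043, 0.1686]
eef_rot: [0.001, 0.98, 0.198, -0.004]
ft_force: [-10.9, -5.3, -0.4]
opening: -0.0002
grasp_force: 6.0
```

```bash
python3 st.py -157.3;python3 look.py 9; python3 bar.py 9 -157.3
```

```text
clk 23.1167 r 75.22 t -0.94 z 0.1686 F out 12.1 F t 0.7 Fz -0.4 xang 22.8 q7 -1.24 open -0.0002
[0.40824645 0.20433772 0.16864847] [ 5.75836668e-04  9.80200532e-01  1.97975586e-01 -3.50027096e-03] 23.1667 0.99571484375
30:155: 79.5 80.2 80.9
33:158: 79.4 80.1 81.0
36:154: 79.5 80.2 81.0
39:254: 80.2 88.1 89.3
42:161: 88.2 88.9 89.7
45:151: 87.9 88.9 89.7
48:156: 88.2 88.9 89.7
51:156: 88.1 88.9 89.6
54:149: 88.1 89.0 89.8
57:210: 88.4 89.3 107.3
60:549: 89.4 100.2 109.5
63:253: 108.8 110.1 113.8
66:28: 105.1 108.2 114.2
69:12: 104.4 109.3 112.9
```

Scaled: 0.8 mm is 0.0013, 0.4 mm is 0.0007.

arm_command(
  deltas=[
    {"offset": [0.0007,0,0],"yaw": 0,"claw": 1},
    {"offset": [0.0013,0,0],"yaw": 0,"claw": 1},
    {"offset": [0.0013,0,0],"yaw": 0,"claw": 1},
  ],
)

```text
clock: 23.42
tool_pos: [0.4084, 0.2044, 0.1685]
eef_rot: [0.001, 0.98, 0.198, -0.004]
ft_force: [-13.8, -6.5, 3.3]
opening: -0.0001
grasp_force: 7.2
```

```bash
python3 st.py -157.3
```

```text
clk 23.4167 r 75.0 t -0.95 z 0.1685 F out 15.3 F t 0.7 Fz 3.3 xang 22.8 q7 -1.24 open -0.0001
```

The second clip is home: its bar is level and it met a firm stop at 15 N. I'll use the tool's -x side on the clip at 83°.

Scaled: 131 mm is 0.2183, 126 mm is 0.21, -60 degrees is -0.5.

arm_command(
  deltas=[
    {"offset": [-0.0067,0,0],"yaw": 0,"claw": 1},
    {"offset": [-0.02,0,0],"yaw": 0,"claw": 1},
    {"offset": [-0.03,0,-0.0167],"yaw": 0,"claw": 1},
    {"offset": [-0.03,0,-0.05],"yaw": -0.0333,"claw": 1},
    {"offset": [-0.0233,-0.0033,-0.0767],"yaw": -0.0833,"claw": 1},
    {"offset": [0,-0.02,-0.08],"yaw": -0.1417,"claw": 1},
    {"offset": [0.0333,-0.045,-0.08],"yaw": -0.2,"claw": 1},
    {"offset": [0.075,-0.0717,-0.08],"yaw": -0.2583,"claw": 1},
    {"offset": [0.1167,-0.1,-0.08],"yaw": -0.3167,"claw": 1},
    {"offset": [0.155,-0.1283,-0.08],"yaw": -0.375,"claw": 1},
    {"offset": [0.1883,-0.15,-0.08],"yaw": -0.4333,"claw": 1},
    {"offset": [0.21,-0.165,-0.08],"yaw": -0.4833,"claw": 1},
    {"offset": [0.2183,-0.1713,-0.08],"yaw": -0.5,"claw": 1},
    {"offset": [0.2183,-0.1713,-0.08],"yaw": -0.5,"claw": 1},
    {"offset": [0.2183,-0.1713,-0.08],"yaw": -0.5,"claw": 1},
  ],
)

```text
clock: 24.67
tool_pos: [0.4932, 0.3515, 0.2179]
eef_rot: [0.0, 0.75, 0.661, 0.001]
ft_force: [1.3, -1.4, 0.7]
opening: -0.0001
grasp_force: 0.0
```

```bash
python3 st.py 82.7
```

```text
clk 24.6667 r 119.99 t 0.07 z 0.2179 F out -1.2 F t -1.4 Fz 0.7 xang 82.7 q7 -0.55 open -0.0001
```

Scaled: 59 mm is 0.0983, 58.5 mm is 0.0975.

arm_command(
  deltas=[
    {"offset": [0,0,0.0167],"yaw": 0,"claw": 1},
    {"offset": [0,0,0.05],"yaw": 0,"claw": 1},
    {"offset": [0,0,0.08],"yaw": 0,"claw": 1},
    {"offset": [0,0,0.095],"yaw": 0,"claw": 1},
    {"offset": [0,0,0.0983],"yaw": 0,"claw": 1},
    {"offset": [-0.0033,0,0.0983],"yaw": 0,"claw": 1},
    {"offset": [-0.0067,0,0.0983],"yaw": 0,"claw": 1},
    {"offset": [-0.01,0,0.0983],"yaw": 0,"claw": 1},
    {"offset": [-0.0133,0,0.0983],"yaw": 0,"claw": 1},
    {"offset": [-0.0158,0,0.0983],"yaw": 0,"claw": 1},
    {"offset": [-0.0183,0,0.0983],"yaw": 0,"claw": 1},
    {"offset": [-0.0208,0,0.0975],"yaw": 0,"claw": 1},
    {"offset": [-0.0233,0,0.0958],"yaw": 0,"claw": 1},
    {"offset": [-0.0258,0,0.0942],"yaw": 0,"claw": 1},
    {"offset": [-0.0283,0,0.0925],"yaw": 0,"claw": 1},
    {"offset": [-0.0308,0,0.0908],"yaw": 0,"claw": 1},
    {"offset": [-0.0333,0,0.0892],"yaw": 0,"claw": 1},
    {"offset": [-0.0358,0,0.0883],"yaw": 0,"claw": 1},
    {"offset": [-0.0383,0,0.0875],"yaw": 0,"claw": 1},
    {"offset": [-0.0383,0,0.0875],"yaw": 0,"claw": 1},
  ],
)

```text
clock: 26.33
tool_pos: [0.4905, 0.3301, 0.1665]
eef_rot: [-0.0, 0.75, 0.662, 0.002]
ft_force: [0.5, 5.3, 4.5]
opening: -0.0004
grasp_force: 2.6
```

```bash
python3 st.py 82.7
```

```text
clk 26.3333 r 98.4 t -0.01 z 0.1665 F out 5.3 F t 0.2 Fz 4.5 xang 82.9 q7 -0.48 open -0.0004
```

Scaled: -13 mm is -0.0217, -4.5 mm is -0.0075.

arm_command(
  deltas=[
    {"offset": [-0.0025,0,-0.0008],"yaw": 0,"claw": 1},
    {"offset": [-0.005,0,-0.0017],"yaw": 0,"claw": 1},
    {"offset": [-0.0075,0,-0.0022],"yaw": 0,"claw": 1},
    {"offset": [-0.01,0,-0.0027],"yaw": 0,"claw": 1},
    {"offset": [-0.0125,0,-0.0033],"yaw": 0,"claw": 1},
    {"offset": [-0.015,0,-0.0037],"yaw": 0,"claw": 1},
    {"offset": [-0.0175,0,-0.004],"yaw": 0,"claw": 1},
    {"offset": [-0.02,0,-0.0043],"yaw": 0,"claw": 1},
    {"offset": [-0.0217,0,-0.0043],"yaw": 0,"claw": 1},
    {"offset": [-0.0217,0,-0.0043],"yaw": 0,"claw": 1},
  ],
)

```text
clock: 27.17
tool_pos: [0.4882, 0.3152, 0.1678]
eef_rot: [0.0, 0.75, 0.661, -0.0]
ft_force: [0.7, 1.3, 2.0]
opening: 0.0001
grasp_force: 1.0
```

```bash
python3 st.py 82.7
```

```text
clk 27.1667 r 83.36 t 0.4 z 0.1678 F out 1.4 F t -0.5 Fz 2.0 xang 82.8 q7 -0.47 open 0.0001
```

Scaled: -4 mm is -0.0067, -3 mm is -0.005.

arm_command(
  deltas=[
    {"offset": [-0.0017,0,0],"yaw": 0,"claw": 1},
    {"offset": [-0.0033,0,-0.0003],"yaw": 0,"claw": 1},
    {"offset": [-0.005,0,-0.0007],"yaw": 0,"claw": 1},
    {"offset": [-0.0067,0,-0.0008],"yaw": 0,"claw": 1},
    {"offset": [-0.0067,0,-0.0008],"yaw": 0,"claw": 1},
  ],
)

```text
clock: 27.58
tool_pos: [0.4878, 0.3114, 0.1684]
eef_rot: [0.0, 0.75, 0.661, -0.0]
ft_force: [0.1, 2.3, 1.4]
opening: -0.0001
grasp_force: 1.1
```

```bash
python3 st.py 82.7
```

```text
clk 27.5833 r 79.54 t 0.36 z 0.1684 F out 2.3 F t 0.2 Fz 1.4 xang 82.8 q7 -0.46 open -0.0001
```

arm_command(
  deltas=[
    {"offset": [-0.0017,0,0],"yaw": 0,"claw": 1},
    {"offset": [-0.0033,0,-0.0003],"yaw": 0,"claw": 1},
    {"offset": [-0.005,0,-0.0007],"yaw": 0,"claw": 1},
    {"offset": [-0.005,0,-0.0007],"yaw": 0,"claw": 1},
  ],
)

```text
clock: 27.92
tool_pos: [0.4875, 0.3095, 0.1691]
eef_rot: [-0.0, 0.75, 0.662, 0.001]
ft_force: [-0.7, 4.8, 2.7]
opening: 0.0001
grasp_force: 2.5
```

```bash
python3 st.py 82.7
```

```text
clk 27.9167 r 77.57 t 0.34 z 0.1691 F out 4.7 F t 1.3 Fz 2.7 xang 82.9 q7 -0.46 open 0.0001
```

Scaled: -2 mm is -0.0033, -1.4 mm is -0.0023.

arm_command(
  deltas=[
    {"offset": [-0.0012,0,-0.0005],"yaw": 0,"claw": 1},
    {"offset": [-0.0023,0,-0.001],"yaw": 0,"claw": 1},
    {"offset": [-0.0033,0,-0.0017],"yaw": 0,"claw": 1},
    {"offset": [-0.0033,0,-0.0017],"yaw": 0,"claw": 1},
  ],
)

```text
clock: 28.25
tool_pos: [0.4872, 0.3075, 0.1701]
eef_rot: [-0.0, 0.75, 0.662, 0.001]
ft_force: [-0.4, 5.0, 1.9]
opening: 0.0002
grasp_force: 2.6
```

```bash
python3 st.py 82.7
```

```text
clk 28.25 r 75.59 t 0.36 z 0.1701 F out 4.9 F t 1.0 Fz 1.9 xang 82.9 q7 -0.46 open 0.0002
```

Scaled: -1.5 mm is -0.0025, -0.7 mm is -0.0012.

arm_command(
  deltas=[
    {"offset": [-0.0012,0,0],"yaw": 0,"claw": 1},
    {"offset": [-0.0025,0,0],"yaw": 0,"claw": 1},
    {"offset": [-0.0025,0,0],"yaw": 0,"claw": 1},
  ],
)

```text
clock: 28.5
tool_pos: [0.4872, 0.3069, 0.1703]
eef_rot: [-0.001, 0.75, 0.662, 0.001]
ft_force: [0.6, 8.9, 2.8]
opening: 0.0002
grasp_force: 3.8
```

```bash
python3 st.py 82.7
```

```text
clk 28.5 r 74.94 t 0.38 z 0.1703 F out 8.9 F t 0.5 Fz 2.8 xang 82.9 q7 -0.46 open 0.0002
```

Scaled: -1.2 mm is -0.002, -0.6 mm is -0.001.

arm_command(
  deltas=[
    {"offset": [-0.001,0,0],"yaw": 0,"claw": 1},
    {"offset": [-0.002,0,0],"yaw": 0,"claw": 1},
    {"offset": [-0.002,0,0],"yaw": 0,"claw": 1},
  ],
)

```text
clock: 28.75
tool_pos: [0.4871, 0.3064, 0.1704]
eef_rot: [-0.001, 0.749, 0.662, 0.002]
ft_force: [0.3, 10.1, 2.6]
opening: -0.0002
grasp_force: 4.8
```

```bash
python3 st.py 82.7
```

```text
clk 28.75 r 74.51 t 0.37 z 0.1704 F out 10.1 F t 1.0 Fz 2.6 xang 82.9 q7 -0.45 open -0.0002
```

arm_command(
  deltas=[
    {"offset": [-0.001,0,0],"yaw": 0,"claw": 1},
    {"offset": [-0.002,0,0],"yaw": 0,"claw": 1},
    {"offset": [-0.002,0,0],"yaw": 0,"claw": 1},
  ],
)

```text
clock: 29.0
tool_pos: [0.487, 0.306, 0.1706]
eef_rot: [-0.001, 0.749, 0.662, 0.002]
ft_force: [-0.0, 11.3, 1.4]
opening: 0.0002
grasp_force: 5.9
```

```bash
python3 st.py 82.7
```

```text
clk 29.0 r 74.05 t 0.38 z 0.1706 F out 11.2 F t 1.5 Fz 1.4 xang 83.0 q7 -0.45 open 0.0002
```

Scaled: -1 mm is -0.0017, -0.6 mm is -0.001.

arm_command(
  deltas=[
    {"offset": [-0.001,0,0],"yaw": 0,"claw": 1},
    {"offset": [-0.0017,0,0],"yaw": 0,"claw": 1},
    {"offset": [-0.0017,0,0],"yaw": 0,"claw": 1},
  ],
)

```text
clock: 29.25
tool_pos: [0.487, 0.3056, 0.1707]
eef_rot: [-0.001, 0.749, 0.663, 0.003]
ft_force: [0.5, 13.5, 2.6]
opening: 0.0
grasp_force: 6.7
```

```bash
python3 st.py 82.7; python3 bar.py top 82.7
```

```text
clk 29.25 r 73.66 t 0.41 z 0.1707 F out 13.4 F t 1.2 Fz 2.6 xang 83.0 q7 -0.45 open 0.0
30:6: 76.5 78.3 80.4
33:12: 78.4 82.0 89.6
36:6: 87.1 88.7 89.8
39:8: 84.8 87.8 89.2
42:7: 85.5 88.3 91.2
45:6: 85.5 87.1 91.6
48:7: 86.1 87.5 91.5
51:6: 86.8 88.7 91.4
54:7: 86.2 88.0 102.7
57:17: 87.2 100.4 108.8
60:8: 107.7 110.0 113.6
```

Scaled: -0.8 mm is -0.0013, -0.4 mm is -0.0007.

arm_command(
  deltas=[
    {"offset": [-0.0007,0,0],"yaw": 0,"claw": 1},
    {"offset": [-0.0013,0,0],"yaw": 0,"claw": 1},
    {"offset": [-0.0013,0,0],"yaw": 0,"claw": 1},
  ],
)

```text
clock: 29.55
tool_pos: [0.4869, 0.3053, 0.1708]
eef_rot: [-0.001, 0.749, 0.663, 0.003]
ft_force: [1.7, 15.2, 2.7]
opening: -0.0001
grasp_force: 7.5
```

```bash
python3 st.py 82.7
```

```text
clk 29.55 r 73.36 t 0.4 z 0.1708 F out 15.3 F t 0.2 Fz 2.7 xang 83.0 q7 -0.45 open -0.0001
```

Scaled: -132 mm is -0.22, -128 mm is -0.2133.

arm_command(
  deltas=[
    {"offset": [0.0067,0,0],"yaw": 0,"claw": 1},
    {"offset": [0.02,0,0],"yaw": 0,"claw": 1},
    {"offset": [0.0333,0,-0.0133],"yaw": 0,"claw": 1},
    {"offset": [0.0333,0,-0.05],"yaw": 0,"claw": 1},
    {"offset": [0.03,0,-0.1],"yaw": 0,"claw": 1},
    {"offset": [0.0083,0,-0.15],"yaw": 0,"claw": 1},
    {"offset": [-0.0333,0,-0.1917],"yaw": 0,"claw": 1},
    {"offset": [-0.075,0,-0.2133],"yaw": 0,"claw": 1},
    {"offset": [-0.1033,0,-0.22],"yaw": 0,"claw": 1},
    {"offset": [-0.1083,0,-0.22],"yaw": 0,"claw": 1},
    {"offset": [-0.1083,0,-0.22],"yaw": 0,"claw": 1},
    {"offset": [-0.1083,0,-0.22],"yaw": 0,"claw": 1},
  ],
)

```text
clock: 30.55
tool_pos: [0.4779, 0.2374, 0.3009]
eef_rot: [-0.0, 0.75, 0.662, -0.001]
ft_force: [0.0, 1.5, -1.0]
opening: 0.0001
grasp_force: 0.0
```

```bash
python3 look.py 10
cat > tilt.py <<'E'
from h import *
import pickle,sys
d=pickle.load(open(f'w{sys.argv[1]}.pkl','rb'));c=cam('wrist',d['s'])
P=cloud(c,d['dp'],np.ones((400,640),bool))
for a,r0,r1 in((-37.3,.046,.061),(-157.3,.041,.055),(82.7,.039,.053)):
    u=np.array([np.cos(np.radians(a)),np.sin(np.radians(a))]);v=P[:,:2]-[.478,.2325];al=v@u;t=v@[-u[1],u[0]]
    k=(al>r0)&(al<r1)&(abs(t)<.007)&(P[:,2]>.083)&(P[:,2]<.096)
    e=(al>.04)&(al<.1)&(abs(t)<.01)&(P[:,2]>.1)&(P[:,2]<.12)
    if k.sum()<20:print(a,k.sum());continue
    A=np.c_[al[k]-.05,t[k],np.ones(k.sum())];s,res,_,_=np.linalg.lstsq(A,P[k][:,2],rcond=None);sd=np.sqrt(res/len(A)/((al[k]-al[k].mean())**2).sum())
    print(a,k.sum(),'slope',s[:2].round(4),'+-',sd.round(4),'z',s[2].round(4),'edge r',np.percentile(al[e],[5,50,95]).round(4) if e.sum() else'')
f=P[(np.hypot(*(P[:,:2]-[.478,.2325]).T)<.035)&(P[:,2]>.074)&(P[:,2]<.086)];print('flange',np.linalg.lstsq(np.c_[f[:,:2]-[.478,.2325],np.ones(len(f))],f[:,2],rcond=None)[0].round(4))
E
python3 tilt.py 10
```

```text
[0.47786822 0.23738809 0.30090661] [-2.88524142e-04  7.49732375e-01  6.61740739e-01 -6.91070344e-04] 30.6 0.996078125
-37.3 204 slope [0.0122 0.0016] +- [0.0117] z 0.0883 edge r [0.0653 0.0675 0.0711]
-157.3 194 slope [-0.0049 -0.0147] +- [0.0114] z 0.0883 edge r [0.0603 0.0625 0.0661]
82.7 240 slope [0.0209 0.0122] +- [0.0112] z 0.0885 edge r [0.0581 0.0616 0.0647]
flange [-0.0024  0.0013  0.0801]
```

View pics/w10.png

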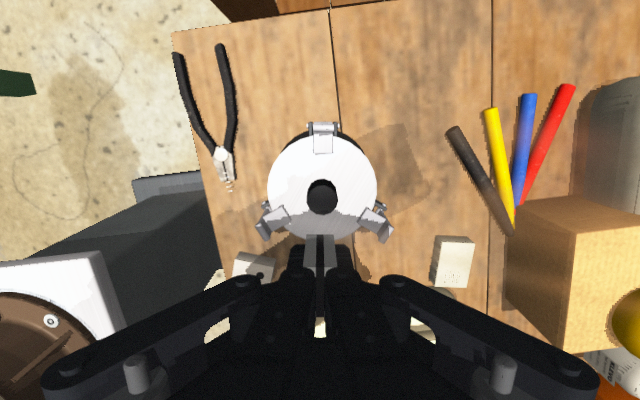

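The picture shows all three bars lying over the lid's rim at (322,135), (275,220) and (375,222). I'll average a few frames as a last check of the tilts.

```bash
python3 - <<'E'
from h import *
import pickle
s=sense();D=np.stack([grab_frame('wrist')[1] for _ in range(16)])
pickle.dump({'s':s,'dp':np.median(D,0).astype(np.float32)},open('w11.pkl','wb'))
E
python3 tilt.py 11
```

```text
-37.3 210 slope [ 0.0021 -0.0001] +- [0.0033] z 0.0875 edge r [0.0646 0.0665 0.0699]
-157.3 194 slope [ 0.0089 -0.0068] +- [0.0039] z 0.0878 edge r [0.0607 0.0629 0.0663]
82.7 225 slope [0.0341 0.007 ] +- [0.0044] z 0.0878 edge r [0.0594 0.0623 0.0651]
flange [-0.0026 -0.      0.0795]
```

```bash
python3 -c "
from rig import *
print(finish_job())"
```

```text
the job is handed in; nothing more can be done
None
```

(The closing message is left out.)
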